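Make up the gear-pump repair kit in its nest tray

TASK

Make up the pump repair kit: put the larger bearing, the pump gear, the bronze bush and the larger threaded nipple into the long metal tray, each seated flat and upright in the one nest made for it - the bearing over the tapered post, the gear in the wide round rim, the bush in the narrow round rim, the nipple in the six-sided rim. The smaller bearing and the smaller nipple belong to another pump: leave them where they are.

Things in the scene. Friction and masses are not known exactly. Their poses are not given: they have to be found in the camera images.
- bearing_large: Larger of the two ball bearings, steel ring with a dark seal, lying flat: 62 mm outside diameter, 30 mm bore, 16 mm high, about 0.2 kg. Stands on the table; origin at the centre of its underside, z up; yaw does not matter.
- bearing_small: Look-alike to leave: smaller ball bearing, 47 mm outside diameter, 20 mm bore, 14 mm high. Stands on the table; origin at the centre of its underside, z up; yaw does not matter.
- pump_gear: Pump gear, dark steel, lying flat with its boss up: teeth 52 mm diameter up to 22 mm high, then a 28 mm boss up to 29 mm; about 0.24 kg. Stands on the table; origin at the centre of its underside, z up; yaw does not matter.
- bronze_bush: Plain bronze bush, yellowish smooth tube standing on end, 32 mm diameter, 34 mm high, about 0.09 kg. Stands on the table; origin at the centre of its underside, z up; yaw does not matter.
- nipple_large: Larger of the two zinc-plated threaded nipples, standing on end: 50 mm high; hexagon 32 to 37 mm wide from 16 to 34 mm height, 24 mm thread below and above it; about 0.14 kg. Stands on the table; origin at the centre of its underside, z up; yaw does not matter.
- nipple_small: Look-alike to leave: smaller threaded nipple, standing on end: 44 mm high, hexagon 27 to 31 mm wide from 15 to 29 mm height, 20 mm threads. Stands on the table; origin at the centre of its underside, z up; yaw does not matter.
- nest_bearing: For the larger bearing: dark slab with a tapered post, the only post. Post 19 mm diameter up to 12 mm above the slab, then a cone to 8 mm at 26 mm; the bearing goes down over it and lies on the slab. Slab 78 (x) by 90 mm (y), 8 mm thick, fixed in the tray; origin at the centre of its underside, 3 mm above the table, z up: a seated part has its underside 8 mm above the origin.
- nest_gear: For the gear: dark slab with the wide round rim, 68 mm inside, 76 mm outside diameter, 7 mm high above the slab. Fingertips must clear the rim: grip the gear at least 9 mm above its underside. Slab 78 (x) by 90 mm (y), 8 mm thick, fixed in the tray; origin at the centre of its underside, 3 mm above the table, z up: a seated part has its underside 8 mm above the origin.
- nest_bush: For the bush: dark slab with the narrow round rim, 48 mm inside, 56 mm outside diameter, 7 mm high above the slab. Grip the bush at least 9 mm above its underside. Slab 78 (x) by 90 mm (y), 8 mm thick, fixed in the tray; origin at the centre of its underside, 3 mm above the table, z up: a seated part has its underside 8 mm above the origin.
- nest_nipple: For the larger nipple: dark slab with the six-sided rim, 44 mm inside, 52 mm outside across flats, 7 mm high; grip the hexagon. The four nests lie 93.5 mm apart in a row in a tray 94 by 392 mm with 11 mm walls. Slab 78 (x) by 90 mm (y), 8 mm thick, fixed in the tray; origin at the centre of its underside, 3 mm above the table, z up: a seated part has its underside 8 mm above the origin.

How it is judged:
By the outcome, as a careful person would: the job done as asked, in the order asked, and still so for the second after the job is handed in, with the robot touching nothing.
It also fails if it takes over 88 s, if anything falls off the work surface, if the arm or the gripper's body presses on something with over 40 N, if the wrist force passes 120 N, or if a joint passes its speed limit or range.

ROBOT

A 7-joint arm with a two-finger parallel gripper is mounted at the origin on a cart in front of the work surface, level with it; the furniture and walls round the work are solid. World frame = base frame: x ahead of the robot, y to its left, z up, the work surface at z = 0. Lengths are in m, angles in rad, forces in N, time in s.
With the tool pointing down it reaches from about 0.425 to 0.875 m from the base axis. Payload 4.7 kg.
Tool frame: the origin (TCP) lies midway between the tips of the shut fingers; the grasp point (between the pads) lies 19 mm behind it (r.pinch_z is the distance from the TCP to the grasp point, in m); z points along the fingers, y is the direction in which the jaws open and shut (so a half turn about z gives the same grasp; the last joint's range is limited). The gripper opens to 87 mm and grips with 3 to 60 N. Pads are 19 mm wide; open, the fingers measure 117 mm over their backs; the gripper's body (75 mm by 190 mm) begins 51 mm behind the grasp point.
Start: joints at [1.127, 0.321, -0.07, 1.45, 0.023, 1.371, -0.057], TCP at [0.287, -0.583, 0.223] pointing down, gripper open.
Joint ranges: [-2.86, 2.86], [-0.3, 2.09], [-1.38, 1.24], [0.06, 2.45], [-1.56, 4.7], [0.09, 2.05], [-2.69, 2.69]. Speed limits (rad/s): [2.57, 2.57, 3.14, 3.14, 3.14, 3.14, 3.14].

INTERFACE

Orientations are given as [roll, pitch, yaw] about the fixed x, y, z axes, in that order (R = Rz(yaw) Ry(pitch) Rx(roll)).
In Python, from station import r gives the robot as it stands.
- The arm moves only by the tool drive_tool, never from a script. Its argument "motion" is a list of rows, each a list of 7 numbers: the turn, a rotation vector about the tool's x, y, z in degrees, then the shift along the tool's x, y, z in cm, then the gripper's target within -1 to 1 (fully open at 1, half-way at 0, shut at -1). In form: [[wx, wy, wz, tx, ty, tz, fingers], ...]. A call has 1 to 20 rows; each row shifts and turns the commanded pose from where the row before left it, along the tool's axes as they then stand; what a row does not reach is not made up. A row lasts 1/10 s, in which the tool goes at most 50 mm and 8.59 degrees, less where a joint would pass 70% of its speed; a pose out of reach is approached as far as the arm can. A call is refused whole if a number of a shift passes 5 or a number of a turn 8.59, either way. A call with a gripper value outside its range is refused whole. The fingers move at their own pace and stop on an object; "force" is the grip in N (left out, the last holds). Time passes only in rows, so rows that do not move let the fingers close. It gives the time, the measured TCP pose, the force and the opening at its end, in the units of the state.
- r.sense(): the state, without advancing time (a new reading comes with each control period).
- r.snapshot(name): name is "side" or "top"; returns a dict with "pixels" (480x640x3 uint8, blue, green, red), "vfov" (degrees; the focal length in pixels is half the picture's height over the tangent of half this angle, whatever the lens; pixels are square), "cx", "cy" (the principal point, pixels), "rvec" (rotation vector, rad) and "tvec" (3), from world to camera coordinates, as OpenCV has them. Camera axes: x right, y down, z forward; pixel columns grow to the right and rows downward; lengths in m; the calibration is good to about 2 mm. A picture is of the moment at which its call begins. There is no depth.
- r.sign_off(): hands the job in, once; it reports no verdict.
Trained networks look in a picture, given as the dict that the camera call returned (one of the last four; its "shot" number tells which), for a name from the list of things; names that differ only in an ending like _2 or _b are one class to them, and where a whole thing is asked for, a point or a joint stands for the part that bears it (a point fixed in the world has none). Each returns a list of dicts, best first, with "score" (0 to 1); they miss things now and then, are a little off and sometimes report something else, mostly with a low value. They report only what shows in the picture. A call takes as long as a camera call.
- r.search_frame(label, picture): "uv" ([column, row] in pixels, amid what is visible of it).
- r.mark_of(label, picture): "uv" ([column, row] in pixels: a listed point, or the origin of a listed thing).
The state is a dict: "time": time; "q": joint angles; "qd": joint speeds; "tau": joint torques, N m; "position": TCP position; "tool_rot": TCP orientation; "wrist_force": force on the tool from outside, world axes, zero at the start; "ft_torque": the same for the moment, N m; "finger_gap": finger opening in m.
Only numpy, scipy, OpenCV 4.12 (cv2) and the standard library are available. Lean on these libraries where they do the work, as an engineer would, in place of code of your own. Each camera call takes 0.05 s, during which the arm holds its last target.

## Working session

There is one attempt and no reset: what is moved stays moved. The work goes in short steps, Python scripts to look and compute and a tool call to move; the robot and the scene stay as the last step left them, time stands still between calls to the robot, and variables do not carry over. Pictures are saved under pics/ and viewed, and the job is handed in when it is done.

Besides the shell and the picture viewer there is one more tool, called after "Emit:" as name([rows], argument=value, ...), one row to a line, values as JSON. drive_tool: Moves the arm, as the interface text tells. Its arguments: {"type":"object","properties":{"motion":{"type":"array"},"force":{"type":"number"}},"required":["motion"]}

```bash
ls; mkdir -p pics; python3 - <<'E'
from station import r
import cv2
print(r.sense()); print(r.pinch_z)
for n in ("top","side"):
    s=r.snapshot(n); cv2.imwrite(f"pics/{n}0.png",s["pixels"])
    print(n,{k:v for k,v in s.items() if k!="pixels"})
    for l in "bearing_large bearing_small pump_gear bronze_bush nipple_large nipple_small nest_bearing nest_gear nest_bush nest_nipple".split():
        print(l,[(d["uv"],round(d["score"],2)) for d in r.mark_of(l,s)][:3])
E
```

```text
pics
{'time': 0.0, 'q': array([ 1.12708931,  0.32184017, -0.07007142,  1.4516795 ,  0.02264621,
        1.37079404, -0.05687558]), 'qd': array([-6.40045176e-04, -9.42110135e-04,  1.36576790e-03, -1.39330148e-04,
       -1.67336228e-03,  2.23927069e-04,  4.54441341e-05]), 'tau': array([-1.33857343e-04, -4.91294968e+01, -4.04090434e-01, -3.12524915e+01,
       -6.40406599e-02,  4.37401340e-02,  1.56534184e-04]), 'position': array([ 0.28697551, -0.5826007 ,  0.22144801]), 'tool_rot': array([-3.13966365e+00,  1.47695587e-04,  4.57858836e-01]), 'wrist_force': array([-0.4009484 , -0.54348062, -0.97611017]), 'ft_torque': array([-0.01727113,  0.03874015, -0.00870579]), 'finger_gap': 0.08698336597767484}
0.0187
top {'vfov': 46.72900251314873, 'cx': 329.6938287802401, 'cy': 238.52810669713665, 'rvec': array([ 2.18349869, -2.12873458,  0.13315676]), 'tvec': array([-0.00133288,  0.55571254,  0.86150177]), 'shot': 1}
bearing_large [([411.9, 247.5], 0.61), ([198.9, 288.5], 0.23)]
bearing_small [([195.3, 287.9], 0.63)]
pump_gear [([468.7, 246.6], 0.9)]
bronze_bush [([286.2, 247.3], 0.8)]
nipple_lar
[... 157 characters left out ...]
.17)]
nest_bush [([312.2, 170.6], 0.59)]
nest_nipple [([365.9, 176.7], 0.89)]
side {'vfov': 50.28906525435562, 'cx': 320.32168322125756, 'cy': 243.82522894826263, 'rvec': array([ 0.20767397, -2.73587816,  1.4009949 ]), 'tvec': array([0.58255481, 0.08829414, 0.79523985]), 'shot': 2}
bearing_large [([355.5, 225.7], 0.81)]
bearing_small [([389.4, 381.8], 0.85)]
pump_gear [([354.7, 200.6], 0.56)]
bronze_bush [([346.3, 301.3], 0.84)]
nipple_large [([339.2, 259.2], 0.56)]
nipple_small [([324.1, 359.1], 0.92)]
nest_bearing [([293.6, 211.5], 0.78)]
nest_gear [([251.7, 313.5], 0.91)]
nest_bush [([269.2, 275.4], 0.58), ([387.9, 383.3], 0.4)]
nest_nipple [([277.7, 244.0], 0.88), ([388.5, 382.7], 0.57)]
```

View pics/top0.png

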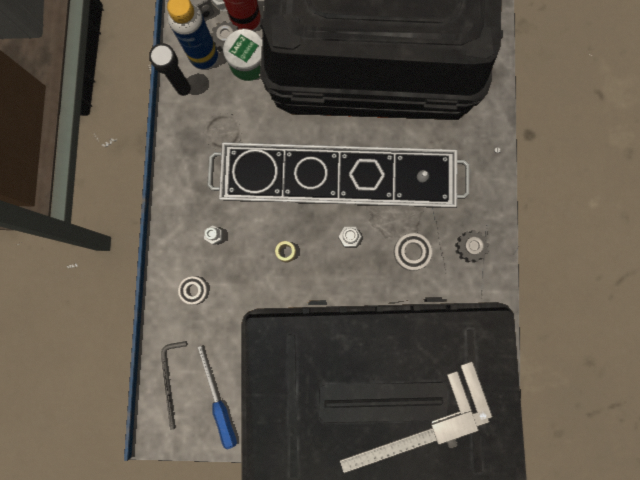

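View pics/side0.png

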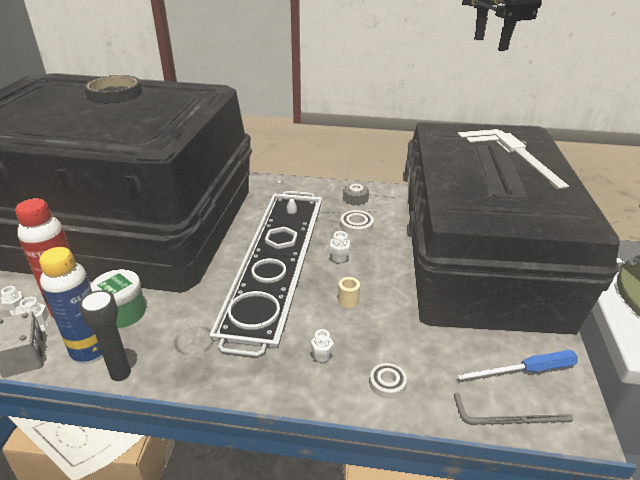

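```bash
cat > h.py <<'E'
import numpy as np, cv2
C={'top':dict(v=46.72900251314873,cx=329.6938287802401,cy=238.52810669713665,rv=[ 2.18349869, -2.12873458,  0.13315676],t=[-0.00133288,  0.55571254,  0.86150177]),
'side':dict(v=50.28906525435562,cx=320.32168322125756,cy=243.82522894826263,rv=[ 0.20767397, -2.73587816,  1.4009949 ],t=[0.58255481, 0.08829414, 0.79523985])}
for c in C.values():
    c['R']=cv2.Rodrigues(np.array(c['rv']))[0]; c['t']=np.array(c['t']); c['f']=240/np.tan(np.radians(c['v']/2))
    c['o']=-c['R'].T@c['t']
def ray(n,uv):
    c=C[n]; return c['R'].T@np.array([(uv[0]-c['cx'])/c['f'],(uv[1]-c['cy'])/c['f'],1.])
def atz(n,uv,z):
    o=C[n]['o']; d=ray(n,uv); return o+d*(z-o[2])/d[2]
def proj(n,P):
    c=C[n]; p=c['R']@np.array(P)+c['t']; return np.array([c['cx'],c['cy']])+c['f']*p[:2]/p[2]
def tri(a,b):
    A=[];B=[]
    for n,uv in(('top',a),('side',b)):
        d=ray(n,uv); d/=np.linalg.norm(d); M=np.eye(3)-np.outer(d,d); A.append(M);B.append(M@C[n]['o'])
    return np.linalg.lstsq(np.vstack(A),np.hstack(B),rcond=None)[0]
E
python3 - <<'E'
from h import *
D=dict(bearing_large=([411.9, 247.5],[355.5, 225.7],0),bearing_small=([195.3, 287.9],[389.4, 381.8],0),pump_gear=([468.7, 246.6],[354.7, 200.6],0),bronze_bush=([286.2, 247.3],[346.3, 301.3],0),nipple_large=([348.9, 239.4],[339.2, 259.2],0),nipple_small=([216.8, 235.9],[324.1, 359.1],0),
nest_bearing=([421.0, 178.2],[293.6, 211.5],.003),nest_gear=([253.1, 171.4],[251.7, 313.5],.003),nest_bush=([312.2, 170.6],[269.2, 275.4],.003),nest_nipple=([365.9, 176.7],[277.7, 244.0],.003))
np.set_printoptions(precision=4,suppress=True)
print(C['top']['o'],C['side']['o'])
for k,(a,b,z) in D.items(): print(k,atz('top',a,z),atz('side',b,z),tri(a,b))
E
```

```text
[0.444  0.0101 0.924 ] [0.4926 0.6733 0.5325]
bearing_large [ 0.5483 -0.125   0.    ] [ 0.541  -0.1255  0.    ] [ 0.5446 -0.1247  0.001 ]
bearing_small [0.4718 0.2335 0.    ] [0.464  0.2309 0.    ] [0.4679 0.2331 0.003 ]
pump_gear [ 0.5522 -0.22    0.    ] [ 0.551  -0.2162  0.    ] [ 0.5519 -0.2206 -0.0026]
bronze_bush [0.5433 0.0852 0.    ] [0.5357 0.0858 0.    ] [0.5395 0.0853 0.    ]
nipple_large [ 0.5593 -0.0193  0.    ] [ 0.5591 -0.0183  0.    ] [ 0.5593 -0.0194 -0.0008]
nipple_small [0.5596 0.2023 0.    ] [0.5531 0.2059 0.    ] [ 0.5567  0.2029 -0.0031]
nest_bearing [ 0.6664 -0.1391  0.003 ] [ 0.664  -0.1515  0.003 ] [ 0.6626 -0.1377  0.0121]
nest_gear [0.671  0.1457 0.003 ] [0.6717 0.1377 0.003 ] [0.6693 0.1447 0.0099]
nest_bush [0.6749 0.0455 0.003 ] [0.6663 0.0465 0.003 ] [0.6707 0.0452 0.0027]
nest_nipple [ 0.6667 -0.0458  0.003 ] [ 0.6713 -0.0412  0.003 ] [ 0.6701 -0.0459 -0.0009]
```

The top view shows all four nests in the tray on row ~175: gear 253, bush 312, nipple 367 and bearing 423. The parts lie on rows 235–290. I'll zoom in to refine the centres and get the case heights.

```bash
python3 - <<'E'
from h import *
im=cv2.imread('pics/top0.png'); 
a=cv2.resize(im[215:275,330:495],None,fx=4.8,fy=4.8,interpolation=cv2.INTER_CUBIC)
b=cv2.resize(im[135:300,205:360],None,fx=3.5,fy=3.5,interpolation=cv2.INTER_CUBIC)
cv2.imwrite('pics/a.png',a);cv2.imwrite('pics/b.png',b)
c=cv2.resize(im[135:215,335:475],None,fx=5,fy=5,interpolation=cv2.INTER_CUBIC);cv2.imwrite('pics/c.png',c)
s=cv2.imread('pics/side0.png');cv2.imwrite('pics/d.png',cv2.resize(s[170:320,210:390],None,fx=4,fy=4,interpolation=cv2.INTER_CUBIC))
E
```

```text
(no output)
```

View pics/a.png

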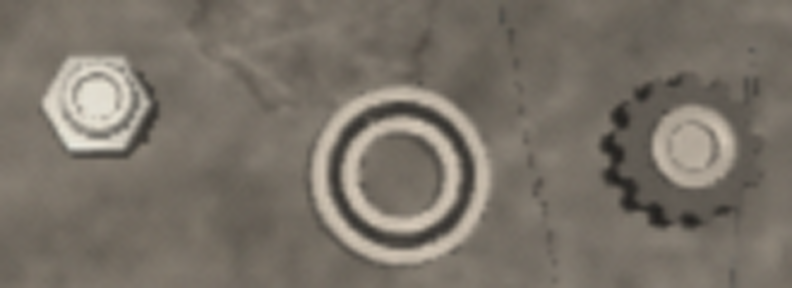

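View pics/b.png

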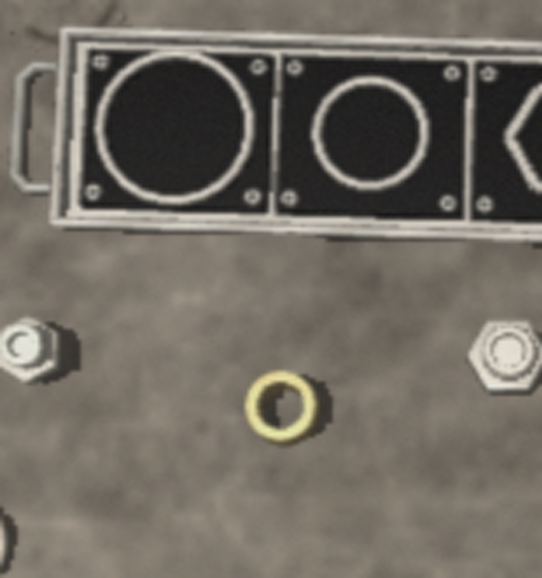

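View pics/c.png

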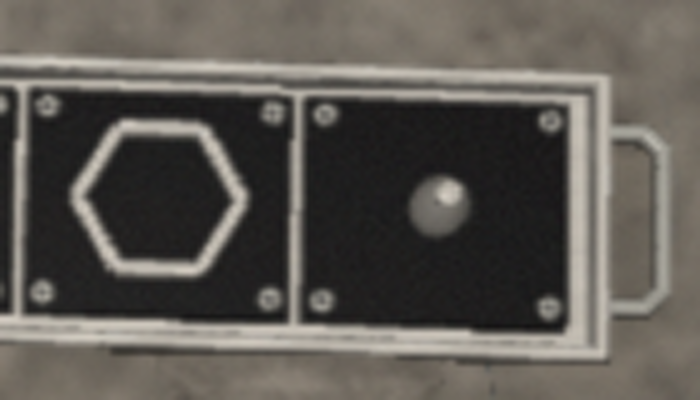

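View pics/d.png

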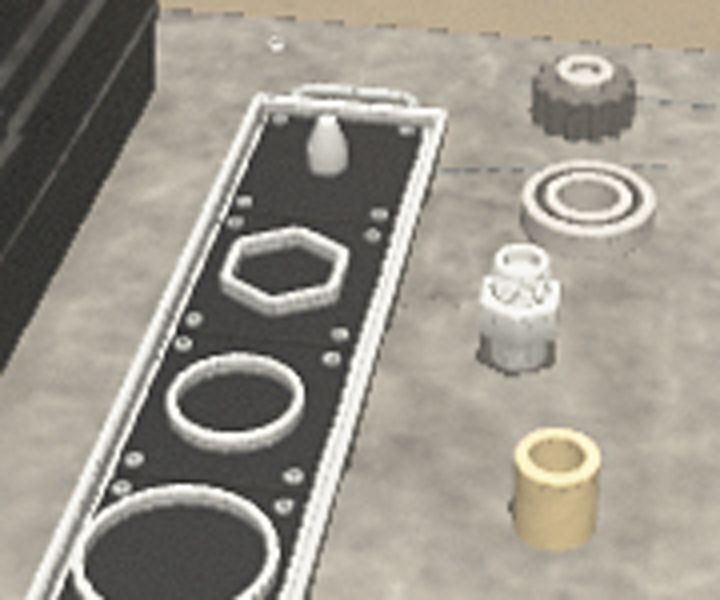

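```bash
python3 - <<'E'
from h import *
np.set_printoptions(precision=4,suppress=True)
A=lambda o,s,p:(o[0]+(p[0]+.5)/s-.5,o[1]+(p[1]+.5)/s-.5)
a=lambda p:A((330,215),4.8,p); b=lambda p:A((205,135),3.5,p); c=lambda p:A((335,135),5,p); d=lambda p:A((210,170),4,p)
T=dict(bearing=(a((400,174)),d((588,200)),.016),gear=(a((693,146)),d((585,70)),.029),bush=(b((281,406)),d((557,457)),.034),nipple=(a((97,97)),d((521,260)),.05),
 post=(c((449,189)),d((328,118)),.037),hexrim=(c((159,198)),d((285,265)),.018),bushrim=(b((370,132)),d((236,396)),.018),gearrim=(b((174,126)),None,.018))
for k,(p,q,z) in T.items():
    print(k,atz('top',p,z),atz('side',q,z) if q else '', tri(p,q) if q else '')
print('tray corners',[atz('top',p,.011)[:2] for p in (c((608,78)),c((606,358)),b((64,28)),b((53,225)))])
print('case near: top edge px row 305 / bottom', [atz('top',(u,305),z)[:2] for u in(245,510) for z in (0,.1,.15)])
# far case front bottom edge
print('far case', [atz('top',p,z)[:2] for p in((283,116),(470,118)) for z in (0,.05)], 'side', [atz('side',p,0)[:2] for p in ((250,188),(190,282))])
print('near case side view', [atz('side',p,0)[:2] for p in ((420,318),(410,215),(590,325))])
for z in (.1,.13,.16,.2): print(z,proj('side',(0.45,0.1,z)),atz('top',(242,310),z),atz('side',(417,250),z), atz('side',(415,125),z),atz('top',(515,305),z))
E
```

```text
bearing [ 0.541  -0.1244  0.016 ] [ 0.5394 -0.122   0.016 ] [ 0.5403 -0.1246  0.0144]
gear [ 0.5516 -0.2213  0.029 ] [ 0.5504 -0.22    0.029 ] [ 0.5511 -0.2215  0.0282]
bush [0.5342 0.0843 0.034 ] [0.5333 0.0841 0.034 ] [0.5337 0.0843 0.0342]
nipple [ 0.5604 -0.019   0.05  ] [ 0.5596 -0.0199  0.05  ] [ 0.5599 -0.019   0.0507]
post [ 0.668  -0.1391  0.037 ] [ 0.6649 -0.1408  0.037 ] [ 0.666  -0.1389  0.0385]
hexrim [ 0.6673 -0.0456  0.018 ] [ 0.666  -0.0457  0.018 ] [ 0.6666 -0.0456  0.0182]
bushrim [0.6681 0.0479 0.018 ] [0.6662 0.0476 0.018 ] [0.667  0.0478 0.0183]
gearrim [0.6686 0.1414 0.018 ]  
tray corners [array([ 0.7144, -0.1971]), array([ 0.6182, -0.1961]), array([0.7175, 0.1977]), array([0.6205, 0.1982])]
case near: top edge px row 305 / bottom [array([0.4458, 0.1499]), array([0.4456, 0.1348]), array([0.4455, 0.1272]), array([ 0.4569, -0.2876]), array([ 0.4555, -0.2554]), array([ 0.4548, -0.2393])]
far case [array([0.7707, 0.0988]), array([0.753, 0.094]), array([ 0.7753, -0.2235]), array([ 0.7574, -0.2109])] side [array([ 0.7725, -0.2322]), array([0.7892, 0.0791])]
near case side view [array([0.4236, 0.1053]), array([ 0.4402, -0.1794]), array([0.1768, 0.0815])]
0.1 [409.4493 260.8428] [0.4382 0.1388 0.1   ] [0.4395 0.0728 0.1   ] [ 0.4417 -0.3825  0.1   ] [ 0.4557 -0.2627  0.1   ]
0.13 [411.8742 243.265 ] [0.4384 0.1342 0.13  ] [0.4432 0.1144 0.13  ] [ 0.4453 -0.3093  0.13  ] [ 0.4553 -0.2528  0.13  ]
0.16 [414.4256 224.7708] [0.4386 0.1295 0.16  ] [0.4469 0.1561 0.16  ] [ 0.4488 -0.2361  0.16  ] [ 0.4548 -0.2429  0.16  ]
0.2 [418.0417 198.5583] [0.4389 0.1232 0.2   ] [0.4518 0.2116 0.2   ] [ 0.4535 -0.1384  0.2   ] [ 0.4543 -0.2296  0.2   ]
```

Emit:
drive_tool([
  [0,0,5.2,0,0,0,1],
  [0,0,5.2,0,0,0,1],
  [0,0,5.2,0,0,0,1],
  [0,0,5.3,0,0,0,1],
  [0,0,5.3,0,0,0,1],
  [0,0,0,1,-1.5,0,1],
  [0,0,0,1.7,-3.1,0,1],
  [0,0,0,1.7,-3.1,0,1],
  [0,0,0,1.8,-3.2,0,1],
  [0,0,0,1.8,-3.2,0,1],
  [0,0,0,1.8,-3.2,0,1],
  [0,0,0,1.8,-3.2,0,1],
  [0,0,0,1.8,-3.3,0,1],
  [0,0,0,1.8,-3.3,0,1],
  [0,0,0,1.8,-3.3,0,1],
  [0,0,0,1.8,-3.3,0,1],
  [0,0,0,1.8,-3.3,0,1],
  [0,0,0,1.8,-3.3,0,1],
  [0,0,0,1.5,-2.6,0,1],
  [0,0,0,0,0,0,1],
], force=25)

```text
time: 3.1
position: [0.528, -0.1465, 0.2229]
tool_rot: [-3.139, -0.001, 0.013]
wrist_force: [-1.0, 0.6, -0.2]
finger_gap: 0.0868
```

Emit:
drive_tool([
  [0,0,0.7,0.6,-1.1,0,1],
  [0,0,0,0.6,-1.2,1.5,1],
  [0,0,0,0,0,3,1],
  [0,0,0,0,0,3.5,1],
  [0,0,0,0,0,3.5,1],
  [0,0,0,0,0,3.2,1],
  [0,0,0,0,0,2,1],
  [0,0,0,0,0,1,1],
  [0,0,0,0,0,0,1],
  [0,0,0,0,0,0,1],
])

```text
time: 4.1
position: [0.5387, -0.1309, 0.0462]
tool_rot: [3.141, -0.001, -0.011]
wrist_force: [-0.9, 0.6, -0.3]
finger_gap: 0.0871
```

```bash
python3 - <<'E'
from station import r
import cv2
s=r.snapshot("top")["pixels"]; cv2.imwrite("pics/t1.png",s)
s=r.snapshot("side")["pixels"]; cv2.imwrite("pics/s1.png",cv2.resize(s[100:330,200:480],None,fx=2.5,fy=2.5))
st=r.sense();print(st['time'],st['position'],st['tool_rot'],st['wrist_force'])
E
```

```text
4.2 [ 0.53929582 -0.13118891  0.0469443 ] [ 3.14078107e+00 -2.51478891e-03 -1.13830245e-02] [ 0.57342378 -0.32626628  0.36747941]
```

View pics/t1.png

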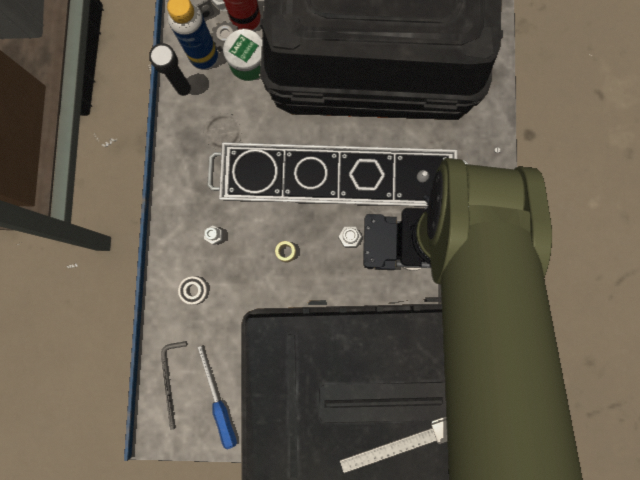

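View pics/s1.png

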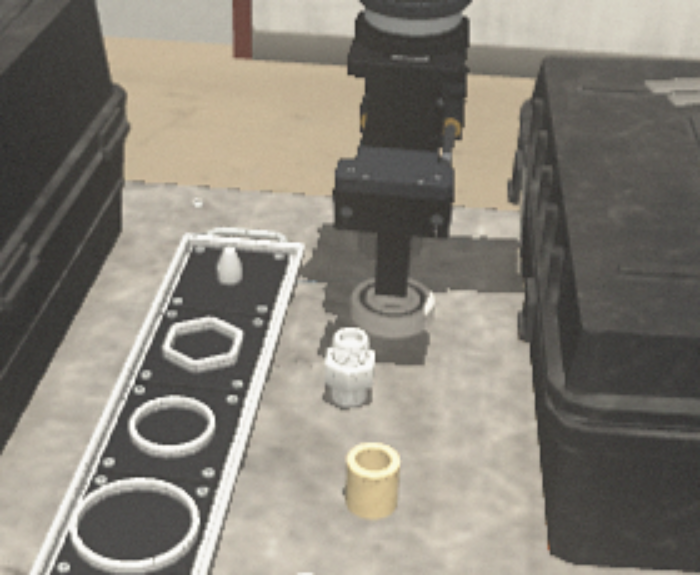

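Emit:
drive_tool([
  [0,0,-0.6,0.1,-0.7,0,1],
  [0,0,0,0,0,1,1],
  [0,0,0,0,0,1.5,1],
  [0,0,0,0,0,1,1],
  [0,0,0,0,0,0,1],
  [0,0,0,0,0,0,1],
])

```text
time: 4.8
position: [0.5388, -0.124, 0.0098]
tool_rot: [-3.141, 0.001, -0.001]
wrist_force: [0.7, -0.1, -0.8]
finger_gap: 0.087
```

Emit:
drive_tool([
  [0,0,0,0.15,0,0.3,1],
  [0,0,0,0,0,0.3,1],
  [0,0,0,0,0,0,1],
  [0,0,0,0,0,0,-1],
  [0,0,0,0,0,0,-1],
  [0,0,0,0,0,0,-1],
  [0,0,0,0,0,0,-1],
  [0,0,0,0,0,0,-1],
  [0,0,0,0,0,0,-1],
], force=30)

```text
time: 5.7
position: [0.5409, -0.1244, 0.0047]
tool_rot: [3.141, -0.0, -0.001]
wrist_force: [0.6, -1.2, 0.4]
finger_gap: 0.0617
```

Emit:
drive_tool([
  [0,0,0,0,0,-0.5,-1],
  [0,0,0,0,0,-1.5,-1],
  [0,0,0,0,0,-2,-1],
  [0,0,0,0,0,-2,-1],
  [0,0,0,0,0,-2,-1],
  [0,0,0,0.5,0,-1,-1],
  [0,0,0,1.5,0.2,0,-1],
  [0,0,0,2,0.3,0,-1],
  [0,0,0,2.5,0.3,0,-1],
  [0,0,0,2.5,0.3,0,-1],
  [0,0,0,2,0.3,0,-1],
  [0,0,0,1.5,0.1,0,-1],
  [0,0,0,0,0,0,-1],
  [0,0,0,0,0,0,-1],
])

```text
time: 7.1
position: [0.6652, -0.1388, 0.094]
tool_rot: [-3.141, 0.002, -0.001]
wrist_force: [-0.9, 0.3, -2.8]
finger_gap: 0.0615
```

```bash
python3 - <<'E'
from station import r
import cv2
s=r.snapshot("top")["pixels"]; cv2.imwrite("pics/t2.png",cv2.resize(s[120:300,330:530],None,fx=3.2,fy=3.2))
s=r.snapshot("side")["pixels"]; cv2.imwrite("pics/s2.png",cv2.resize(s[100:300,200:430],None,fx=3,fy=3,interpolation=cv2.INTER_CUBIC))
st=r.sense();print(st['time'],st['position'],st['tool_rot'],st['wrist_force'],st['finger_gap'])
E
```

```text
7.2 [ 0.66480761 -0.13907618  0.09435678] [ 3.14156560e+00  1.23226774e-03 -1.13293649e-03] [-0.01093958  0.37463419 -2.5374813 ] 0.0616632629091874
```

View pics/s2.png

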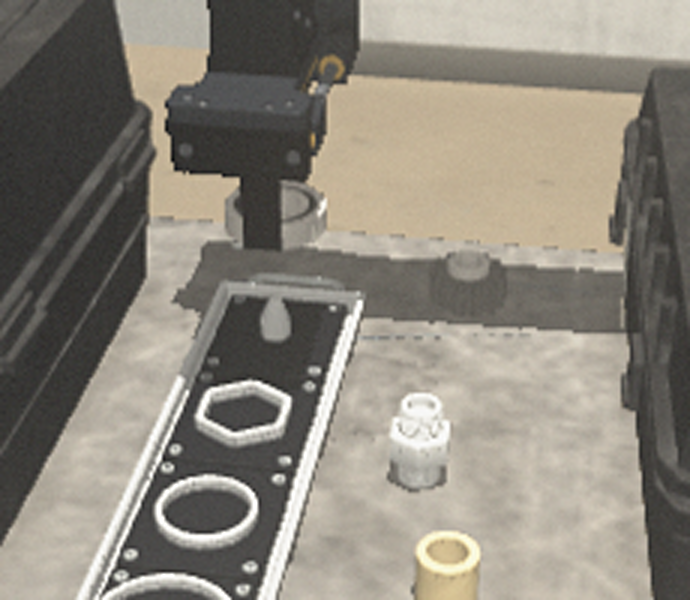

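View pics/t2.png

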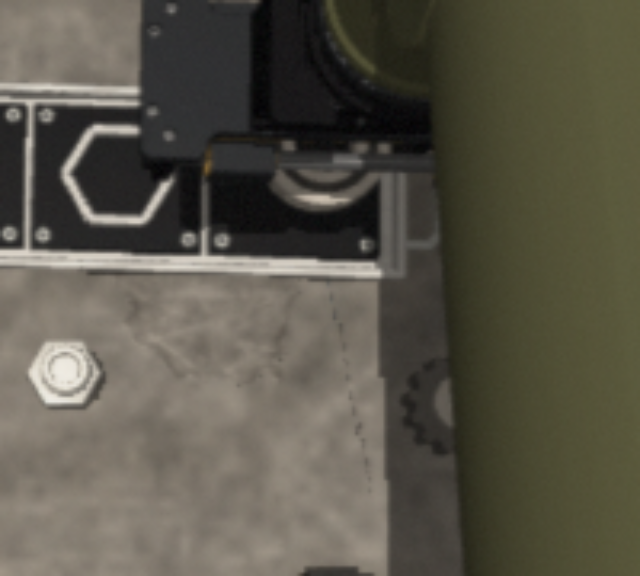

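```bash
python3 - <<'E'
from h import *
im=cv2.imread('pics/s2.png')
def draw(x,y,zs,r,col,tilt=0):
    for z in zs:
        P=[]
        for t in np.linspace(0,2*np.pi,60):
            p=np.array([x+r*np.cos(t),y+r*np.sin(t),z+tilt*r*np.cos(t)])
            P.append((proj('side',p)-[200,100])*3+1)
        cv2.polylines(im,[np.array(P).astype(int)],True,col,1)
draw(.6648,-.139,(.0895,.1055),.031,(0,0,255))
draw(.666,-.139,(.011,),.0095,(0,255,0))
cv2.imwrite('pics/s2b.png',cv2.resize(im[150:360,150:400],None,fx=3,fy=3))
E
```

```text
(no output)
```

View pics/s2b.png

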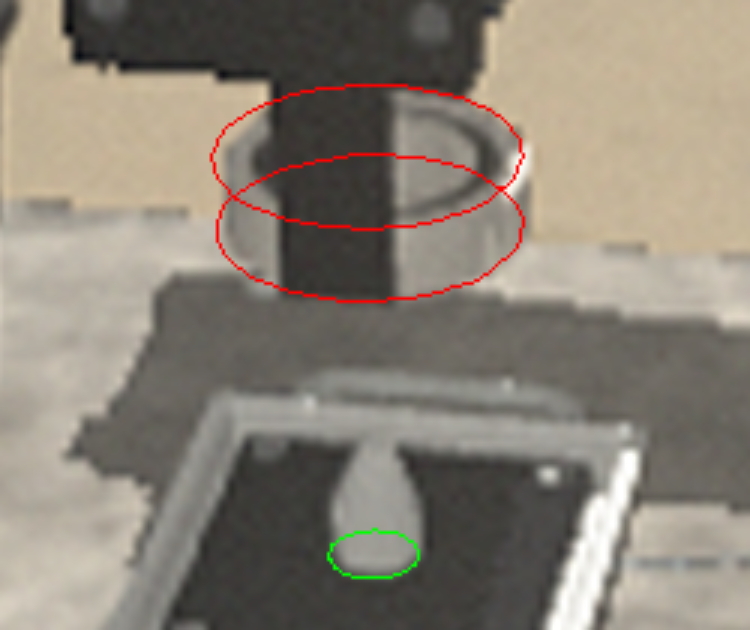

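Emit:
drive_tool([
  [0,0,0,0.2,0,0.5,-1],
  [0,0,0,0,0,1.2,-1],
  [0,0,0,0,0,1.2,-1],
  [0,0,0,0,0,1.2,-1],
  [0,0,0,0,0,1.2,-1],
  [0,0,0,0,0,1.0,-1],
  [0,0,0,0,0,0.6,-1],
  [0,0,0,0,0,0.4,-1],
  [0,0,0,0,0,0,-1],
  [0,0,0,0,0,0,-1],
])

```text
time: 8.2
position: [0.6681, -0.1393, 0.022]
tool_rot: [3.141, -0.001, -0.001]
wrist_force: [0.0, -1.1, -2.8]
finger_gap: 0.0617
```

Emit:
drive_tool([
  [0,0,0,-0.1,0,0.3,-1],
  [0,0,0,0,0,0.2,-1],
  [0,0,0,0,0,0.1,-1],
  [0,0,0,0,0,0,-1],
  [0,0,0,0,0,0,-1],
])

```text
time: 8.7
position: [0.6668, -0.1393, 0.0158]
tool_rot: [3.141, -0.0, -0.001]
wrist_force: [-2.0, 0.3, -0.7]
finger_gap: 0.0615
```

Release it and rise.

Emit:
drive_tool([
  [0,0,0,0,0,0,0.9],
  [0,0,0,0,0,0,0.9],
  [0,0,0,0,0,0,0.9],
  [0,0,0,0,0,0,0.9],
  [0,0,0,0,0,-0.5,0.9],
  [0,0,0,0,0,-1.5,0.9],
  [0,0,0,0,0,-2,0.9],
  [0,0,0,0,0,-2,0.9],
  [0,0,0,-1,0.5,-2,0.9],
  [0,0,0,-2,1.5,0,0.9],
  [0,0,0,-2,1.5,0,0.9],
  [0,0,0,-2,1.5,0,0.9],
  [0,0,0,-2,1.5,0,0.9],
  [0,0,0,-1.5,1,0,0.9],
  [0,0,0,-1,0.5,0,0.9],
  [0,0,0,0,0,0,0.9],
  [0,0,0,0,0,0,0.9],
])

```text
time: 10.4
position: [0.5525, -0.2183, 0.0961]
tool_rot: [-3.141, -0.001, -0.0]
wrist_force: [0.7, 0.1, -0.8]
finger_gap: 0.0827
```

```bash
python3 - <<'E'
from station import r
import cv2
s=r.snapshot("side")["pixels"]; cv2.imwrite("pics/s3.png",cv2.resize(s[100:300,200:430],None,fx=3,fy=3,interpolation=cv2.INTER_CUBIC))
st=r.sense();print(st['time'],st['position'],st['tool_rot'],st['wrist_force'],st['finger_gap'])
E
```

```text
10.45 [ 0.55274001 -0.21787916  0.09587371] [-3.14113887e+00 -1.18959032e-03  3.42886215e-04] [ 0.82598142 -0.12266525  0.43375676] 0.08248585632573033
```

View pics/s3.png

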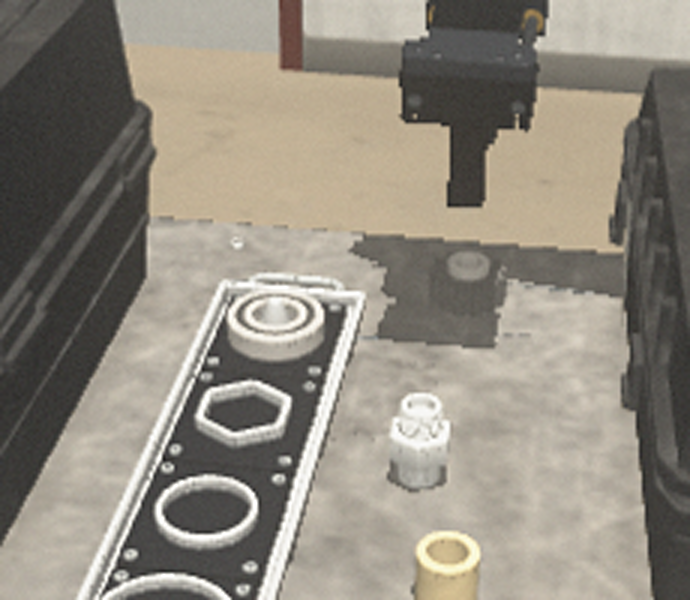

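The bearing sits flat round the post, with the post visible in its bore (crop 275, 315). Next is the gear.

Emit:
drive_tool([
  [0,0,0,-0.15,0.3,0.5,0.9],
  [0,0,0,0,0,1.5,0.9],
  [0,0,0,0,0,2,0.9],
  [0,0,0,0,0,2,0.9],
  [0,0,0,0,0,1,0.9],
  [0,0,0,0,0,0.5,0.9],
  [0,0,0,0,0,0,0.9],
  [0,0,0,0,0,0,0.9],
])

```text
time: 11.25
position: [0.5508, -0.2222, 0.0211]
tool_rot: [3.141, -0.001, -0.001]
wrist_force: [-0.2, 0.2, 1.2]
finger_gap: 0.0827
```

Emit:
drive_tool([
  [0,0,0,0,0,0.5,0.9],
  [0,0,0,0,0,0.5,0.9],
  [0,0,0,0,0,0,0.9],
  [0,0,0,0,0,0,-1],
  [0,0,0,0,0,0,-1],
  [0,0,0,0,0,0,-1],
  [0,0,0,0,0,0,-1],
  [0,0,0,0,0,0,-1],
  [0,0,0,0,0,0,-1],
  [0,0,0,0,0,0,-1],
], force=30)

```text
time: 12.25
position: [0.5502, -0.2223, 0.0107]
tool_rot: [3.141, -0.0, -0.001]
wrist_force: [0.7, -1.0, 0.9]
finger_gap: 0.0503
```

Emit:
drive_tool([
  [0,0,0,0,0,-0.5,-1],
  [0,0,0,0,0,-1.5,-1],
  [0,0,0,0,0,-2,-1],
  [0,0,0,0,0,-2,-1],
  [0,0,0,0,0,-2,-1],
  [0,0,0,0.5,-1,-1,-1],
  [0,0,0,1,-2,0,-1],
  [0,0,0,1,-3,0,-1],
  [0,0,0,1,-3.3,0,-1],
  [0,0,0,1,-3.3,0,-1],
  [0,0,0,1,-3.3,0,-1],
  [0,0,0,1,-3.3,0,-1],
  [0,0,0,1,-3.3,0,-1],
  [0,0,0,1,-3.3,0,-1],
  [0,0,0,1,-3.3,0,-1],
  [0,0,0,1,-3,0,-1],
  [0,0,0,0.8,-2,0,-1],
  [0,0,0,0.5,-1.5,0,-1],
  [0,0,0,0,-0.7,0,-1],
  [0,0,0,0,0,0,-1],
])

```text
time: 14.25
position: [0.6679, 0.142, 0.1003]
tool_rot: [-3.141, 0.001, 0.0]
wrist_force: [-0.2, -0.1, -2.1]
finger_gap: 0.05
```

```bash
cat > look.py <<'E'
from station import r
from h import *
import sys
def look(name,gr,zs,gx=0):
    st=r.sense(); x,y,z=st['position']; print(st['time'],st['position'],st['tool_rot'],st['wrist_force'],st['finger_gap'])
    im=r.snapshot("side")["pixels"]; u,v=proj('side',(x,y,z)).astype(int)
    u0=max(0,u-90);v0=max(0,v-90); c=cv2.resize(im[v0:v0+190,u0:u0+180],None,fx=3,fy=3,interpolation=cv2.INTER_CUBIC)
    for zz in zs:
        P=[(proj('side',(x+gr*np.cos(t),y+gr*np.sin(t),z+zz))-[u0,v0])*3+1 for t in np.linspace(0,6.28,60)]
        cv2.polylines(c,[np.array(P).astype(int)],True,(0,0,255),1)
    cv2.imwrite(f'pics/{name}.png',c)
E
python3 -c "
from look import *
look('s4',.026,(-.0107,.0113))"
```

```text
14.25 [0.66790672 0.14199809 0.10033217] [-3.14135123e+00  9.68750635e-04  3.43958726e-04] [-0.17708953 -0.11278929 -2.09480425] 0.050012125274319426
```

View pics/s4.png

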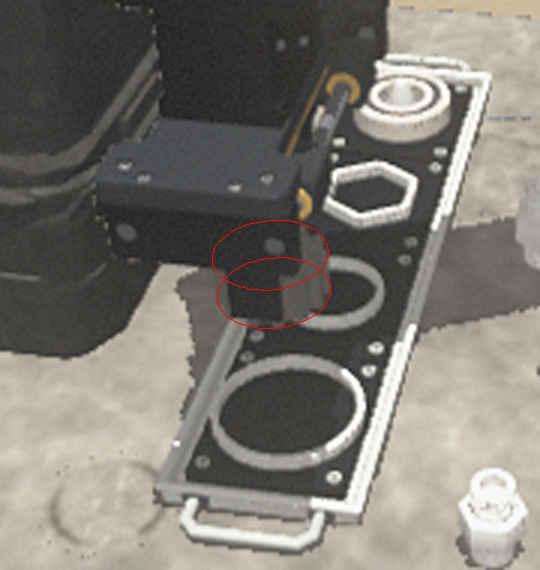

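Emit:
drive_tool([
  [0,0,0,0,0,0.5,-1],
  [0,0,0,0,0,1.2,-1],
  [0,0,0,0,0,1.4,-1],
  [0,0,0,0,0,1.4,-1],
  [0,0,0,0,0,1.2,-1],
  [0,0,0,0,0,0.8,-1],
  [0,0,0,0,0,0.5,-1],
  [0,0,0,0,0,0,-1],
  [0,0,0,0,0,0,-1],
])

```text
time: 15.2
position: [0.669, 0.141, 0.0309]
tool_rot: [-3.141, -0.001, -0.001]
wrist_force: [-0.4, -0.2, -2.4]
finger_gap: 0.0498
```

```bash
python3 -c "
from look import *
look('s5',.026,(-.0107,.0113))"
```

```text
15.2 [0.66895478 0.14101178 0.030917  ] [-3.14142249e+00 -7.41962466e-04 -1.09494145e-03] [-0.43903032 -0.24000405 -2.37875516] 0.04982366944143493
```

View pics/s5.png

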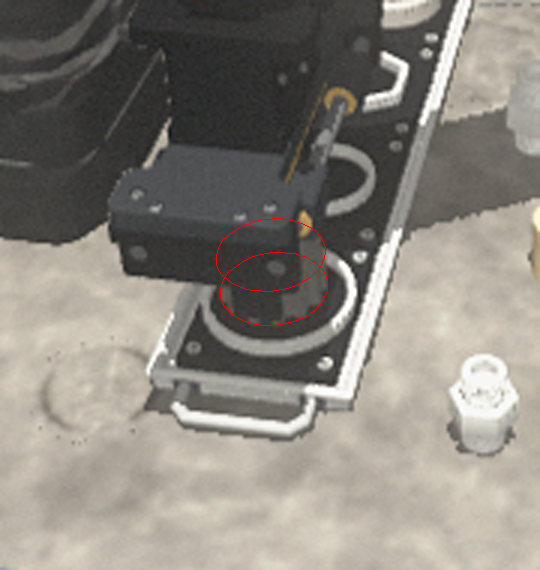

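Emit:
drive_tool([
  [0,0,0,0,0,0.4,-1],
  [0,0,0,0,0,0.3,-1],
  [0,0,0,0,0,0.2,-1],
  [0,0,0,0,0,0,-1],
  [0,0,0,0,0,0,-1],
])

```text
time: 15.75
position: [0.6686, 0.1407, 0.0218]
tool_rot: [3.141, -0.0, -0.001]
wrist_force: [-0.4, -0.9, 0.5]
finger_gap: 0.0497
```

Emit:
drive_tool([
  [0,0,0,0,0,0,0.7],
  [0,0,0,0,0,0,0.7],
  [0,0,0,0,0,0,0.7],
  [0,0,0,0,0,0,0.7],
  [0,0,0,0,0,-0.5,0.7],
  [0,0,0,0,0,-1.5,0.7],
  [0,0,0,0,0,-2,0.7],
  [0,0,0,0,0,-2,0.7],
  [0,0,0,-1,0.5,-2,0.7],
  [0,0,0,-2,1,0,0.7],
  [0,0,0,-2.4,1,0,0.7],
  [0,0,0,-2.5,1,0,0.7],
  [0,0,0,-2.5,1,0,0.7],
  [0,0,0,-2,0.8,0,0.7],
  [0,0,0,-1,0.4,0,0.7],
  [0,0,0,0,0,0,0.7],
  [0,0,0,0,0,0,0.7],
])

```text
time: 17.45
position: [0.5357, 0.0844, 0.1025]
tool_rot: [-3.141, -0.002, -0.001]
wrist_force: [-0.1, 0.1, 0.3]
finger_gap: 0.074
```

```bash
python3 -c "
from look import *
look('s6',.016,(-.0107,))
im=r.snapshot('top')['pixels'];cv2.imwrite('pics/t6.png',im)"
```

```text
17.45 [0.53574433 0.08436676 0.10249372] [-3.14130097e+00 -2.30672071e-03 -1.08473784e-03] [-0.10479414  0.10802985  0.33786557] 0.07395432294341027
```

View pics/s6.png

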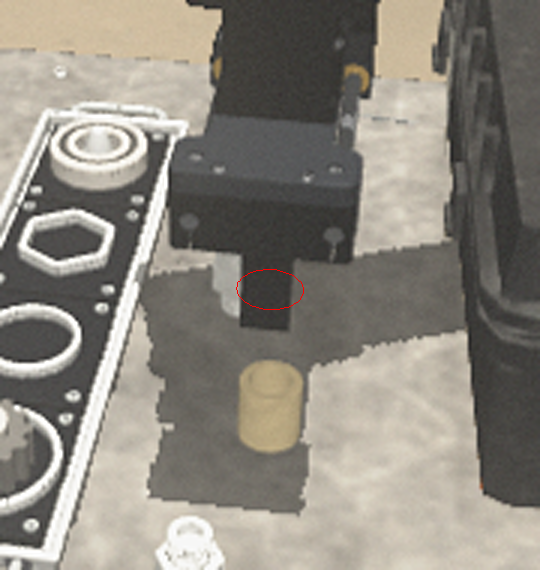

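View pics/t6.png

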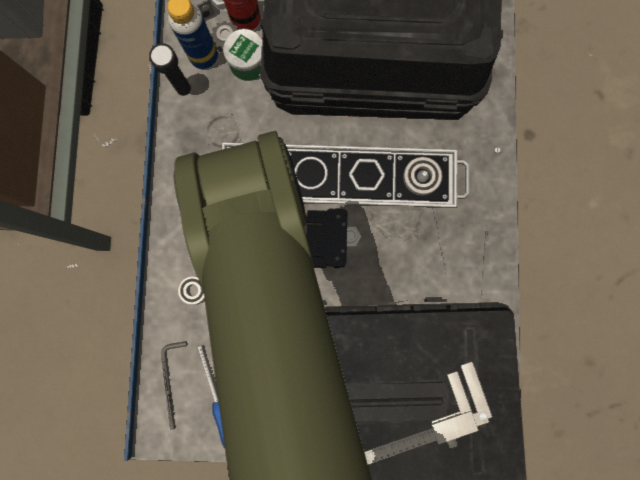

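Emit:
drive_tool([
  [0,0,0,-0.15,0,0.5,0.7],
  [0,0,0,0,0,1.5,0.7],
  [0,0,0,0,0,2,0.7],
  [0,0,0,0,0,2,0.7],
  [0,0,0,0,0,1.3,0.7],
  [0,0,0,0,0,0.7,0.7],
  [0,0,0,0,0,0,0.7],
  [0,0,0,0,0,0,0.7],
])

```text
time: 18.35
position: [0.5334, 0.0842, 0.0218]
tool_rot: [-3.141, -0.001, -0.001]
wrist_force: [-0.1, 0.0, 0.5]
finger_gap: 0.0741
```

Emit:
drive_tool([
  [0,0,0,0,0,0.5,0.7],
  [0,0,0,0,0,0.5,0.7],
  [0,0,0,0,0,0,0.7],
  [0,0,0,0,0,0,-1],
  [0,0,0,0,0,0,-1],
  [0,0,0,0,0,0,-1],
  [0,0,0,0,0,0,-1],
  [0,0,0,0,0,0,-1],
  [0,0,0,0,0,0,-1],
  [0,0,0,0,0,0,-1],
], force=20)

```text
time: 19.35
position: [0.533, 0.0839, 0.0116]
tool_rot: [3.141, -0.0, -0.001]
wrist_force: [-0.1, -0.4, 0.0]
finger_gap: 0.0308
```

Emit:
drive_tool([
  [0,0,0,0,0,-0.5,-1],
  [0,0,0,0,0,-1.5,-1],
  [0,0,0,0,0,-2,-1],
  [0,0,0,0,0,-2,-1],
  [0,0,0,0.5,0,-1.5,-1],
  [0,0,0,1.5,0.4,-0.5,-1],
  [0,0,0,2,0.6,0,-1],
  [0,0,0,2.5,0.8,0,-1],
  [0,0,0,2.5,0.8,0,-1],
  [0,0,0,2,0.6,0,-1],
  [0,0,0,1.5,0.4,0,-1],
  [0,0,0,0.8,0,0,-1],
  [0,0,0,0,0,0,-1],
  [0,0,0,0,0,0,-1],
])

```text
time: 20.75
position: [0.6653, 0.0485, 0.0918]
tool_rot: [-3.141, 0.001, -0.0]
wrist_force: [-0.3, -0.1, -1.3]
finger_gap: 0.0312
```

```bash
python3 -c "
from look import *
look('s7',.016,(-.0116,.0224))"
```

```text
20.75 [0.66532183 0.04848674 0.0918352 ] [-3.14129555e+00  5.47150701e-04 -4.36172933e-04] [-0.26048792 -0.08383937 -1.3077155 ] 0.031179426639424208
```

View pics/s7.png

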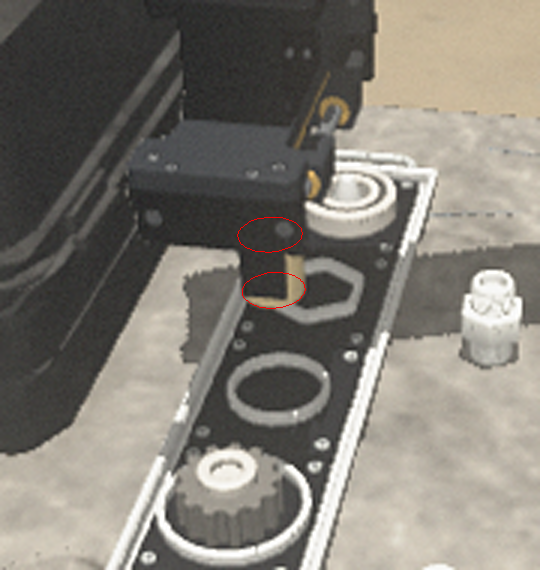

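Emit:
drive_tool([
  [0,0,0,0.1,0,0.5,-1],
  [0,0,0,0,0,1.2,-1],
  [0,0,0,0,0,1.4,-1],
  [0,0,0,0,0,1.2,-1],
  [0,0,0,0,0,1,-1],
  [0,0,0,0,0,0.6,-1],
  [0,0,0,0,0,0.3,-1],
  [0,0,0,0,0,0,-1],
  [0,0,0,0,0,0,-1],
])

```text
time: 21.7
position: [0.6674, 0.0479, 0.03]
tool_rot: [-3.142, -0.001, -0.001]
wrist_force: [0.4, 0.2, -1.0]
finger_gap: 0.0314
```

Emit:
drive_tool([
  [0,0,0,0,0,0.3,-1],
  [0,0,0,0,0,0.3,-1],
  [0,0,0,0,0,0.15,-1],
  [0,0,0,0,0,0,-1],
  [0,0,0,0,0,0,-1],
])

```text
time: 22.2
position: [0.667, 0.0478, 0.0226]
tool_rot: [3.141, -0.0, -0.001]
wrist_force: [-2.4, 0.3, 4.4]
finger_gap: 0.0312
```

Emit:
drive_tool([
  [0,0,0,0,0,0,0.4],
  [0,0,0,0,0,0,0.4],
  [0,0,0,0,0,0,0.4],
  [0,0,0,0,0,0,0.4],
  [0,0,0,0,0,-0.5,0.4],
  [0,0,0,0,0,-1.5,0.4],
  [0,0,0,0,0,-2,0.4],
  [0,0,0,0,0,-2,0.4],
  [0,0,0,-0.7,0.5,-2,0.4],
  [0,0,0,-2,1.2,0,0.4],
  [0,0,0,-2.5,1.5,0,0.4],
  [0,0,0,-2.5,1.5,0,0.4],
  [0,0,0,-2,1.3,0,0.4],
  [0,0,0,-1,0.7,0,0.4],
  [0,0,5,0,0,0,0.4],
  [0,0,7,0,0,0,0.4],
  [0,0,7,0,0,0,0.4],
  [0,0,7,0,0,0,0.4],
  [0,0,4,0,0,0,0.4],
  [0,0,0,0,0,0,0.4],
])

```text
time: 24.2
position: [0.5608, -0.0185, 0.103]
tool_rot: [-3.141, -0.001, -0.524]
wrist_force: [0.1, 0.9, 0.5]
finger_gap: 0.0609
```

```bash
python3 -c "
from look import *
look('s8',.016,())
im=r.snapshot('top')['pixels'];cv2.imwrite('pics/t8.png',im[100:300,150:500].repeat(2,0).repeat(2,1))
print(r.sense()['q'])"
```

```text
24.2 [ 0.56077521 -0.01852667  0.10296615] [-3.14067410e+00 -1.40806566e-03 -5.24205415e-01] [0.09143611 0.86349016 0.47857513] 0.060900525293088176
[ 0.33099159  0.24758752 -0.3911552   1.80975989  0.10484637  1.10335294
 -2.18990208]
```

View pics/s8.png

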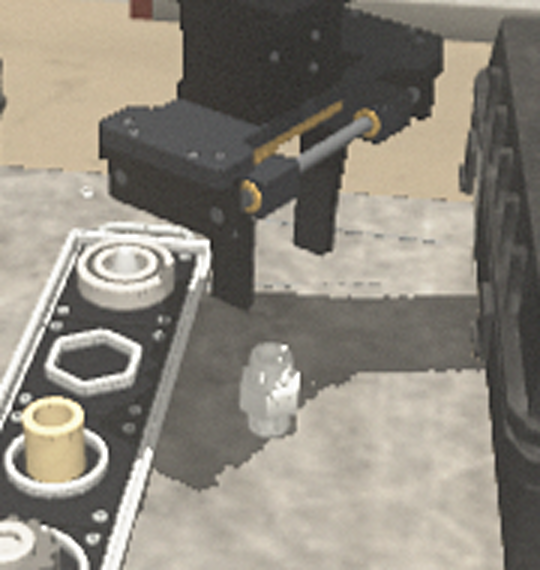

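View pics/t8.png

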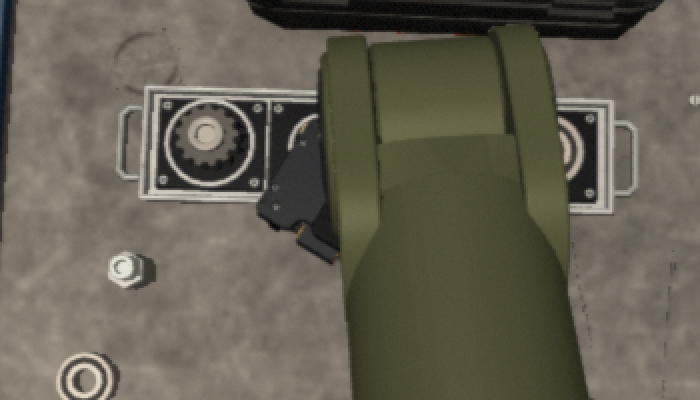

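Emit:
drive_tool([
  [0,0,0,0,0,0.5,0.4],
  [0,0,0,0,0,1.5,0.4],
  [0,0,0,0,0,2,0.4],
  [0,0,0,0,0,2,0.4],
  [0,0,0,0,0,1.3,0.4],
  [0,0,0,0,0,0.7,0.4],
  [0,0,0,0,0,0,0.4],
  [0,0,0,0,0,0,0.4],
])

```text
time: 25.1
position: [0.5603, -0.019, 0.0224]
tool_rot: [-3.141, -0.001, -0.525]
wrist_force: [0.7, 0.3, -0.2]
finger_gap: 0.0607
```

Emit:
drive_tool([
  [0,0,0,0,0,0.6,0.4],
  [0,0,0,0,0,0.5,0.4],
  [0,0,0,0,0,0,0.4],
  [0,0,0,0,0,0,-1],
  [0,0,0,0,0,0,-1],
  [0,0,0,0,0,0,-1],
  [0,0,0,0,0,0,-1],
  [0,0,0,0,0,0,-1],
  [0,0,0,0,0,0,-1],
  [0,0,0,0,0,0,-1],
], force=25)

```text
time: 26.1
position: [0.5599, -0.0192, 0.0112]
tool_rot: [3.141, -0.0, -0.525]
wrist_force: [-0.1, -0.3, 0.7]
finger_gap: 0.0363
```

Emit:
drive_tool([
  [0,0,0,0,0,0,-1],
  [0,0,0,0,0,0,-1],
])

```text
time: 26.3
position: [0.56, -0.0192, 0.0112]
tool_rot: [3.141, -0.0, -0.525]
wrist_force: [-0.4, -0.4, 2.7]
finger_gap: 0.0363
```

```bash
python3 -c "
from look import *
look('s9',.0001,())"
```

```text
26.3 [ 0.55997533 -0.01921882  0.01121759] [ 3.14144332e+00 -2.91839438e-04 -5.24904559e-01] [-0.42112819 -0.37083703  2.68717726] 0.03627353289202105
```

View pics/s9.png

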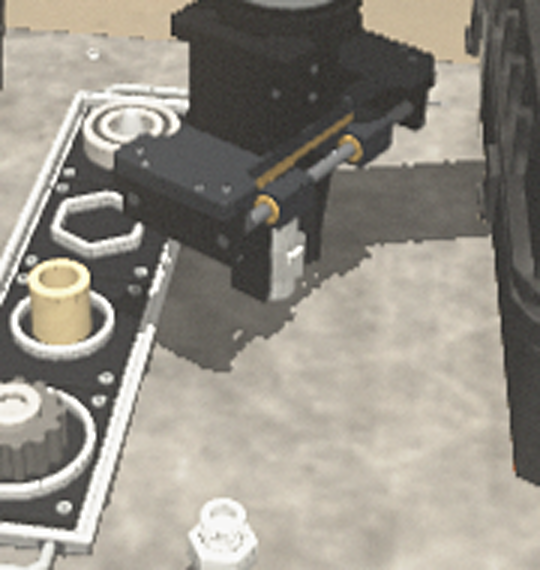

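The gap reads 36.3 mm where 32 mm was expected on the flats, so the jaws may be on corners. I'll raise the grip force, lift a little and check before going further.

Emit:
drive_tool([
  [0,0,0,0,0,0,-1],
  [0,0,0,0,0,-0.3,-1],
  [0,0,0,0,0,-0.7,-1],
  [0,0,0,0,0,-1,-1],
  [0,0,0,0,0,-1,-1],
  [0,0,0,0,0,0,-1],
  [0,0,0,0,0,0,-1],
], force=35)

```text
time: 27.05
position: [0.5602, -0.0192, 0.0416]
tool_rot: [-3.141, -0.001, -0.525]
wrist_force: [-0.8, -0.5, -2.0]
finger_gap: 0.036
```

```bash
python3 -c "
from look import *
look('s10',.012,(-.0112,))"
```

```text
27.05 [ 0.56023946 -0.01915229  0.04161064] [-3.14130926e+00 -1.08681688e-03 -5.24904918e-01] [-0.82891386 -0.45927649 -1.96660579] 0.03602270810400538
```

View pics/s10.png

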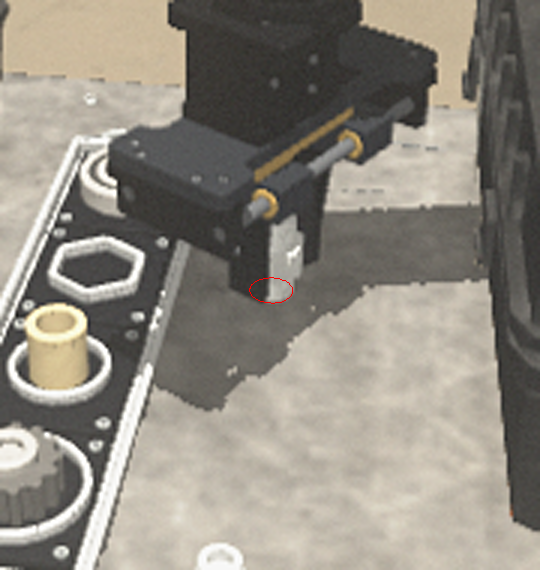

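Emit:
drive_tool([
  [0,0,0,0,0,-1,-1],
  [0,0,0,0,0,-1.7,-1],
  [0,0,0,0,0,-1.7,-1],
  [0,0,-4,0,0,-1,-1],
  [0,0,-5,0,0,0,-1],
  [0,0,-6,0,0,0,-1],
  [0,0,-6,0,0,0,-1],
  [0,0,-5,0,0,0,-1],
  [0,0,-4,0,0,0,-1],
  [0,0,0,0.7,0.2,0,-1],
  [0,0,0,1.4,0.4,0,-1],
  [0,0,0,2,0.5,0,-1],
  [0,0,0,2.2,0.5,0,-1],
  [0,0,0,2.1,0.5,0,-1],
  [0,0,0,1.4,0.4,0,-1],
  [0,0,0,0.8,0.2,0,-1],
  [0,0,0,0,0,0,-1],
  [0,0,0,0,0,0,-1],
])

```text
time: 28.9
position: [0.6653, -0.0459, 0.0948]
tool_rot: [-3.141, 0.001, -0.002]
wrist_force: [-0.3, 0.7, -0.8]
finger_gap: 0.0361
```

```bash
python3 -c "
from look import *
look('s11',.012,(-.0112,))"
```

```text
28.9 [ 0.66531927 -0.04593418  0.0948109 ] [-3.14142961e+00  1.00973036e-03 -1.55229261e-03] [-0.32430132  0.65988939 -0.81852814] 0.03614884213472162
```

View pics/s11.png

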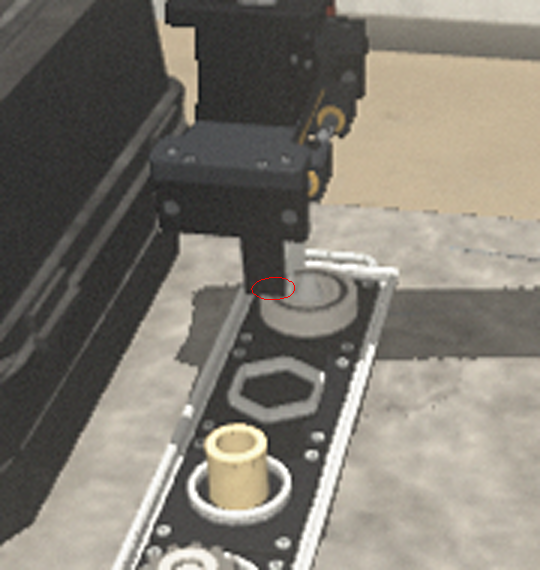

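Emit:
drive_tool([
  [0,0,0,0.1,0,0.5,-1],
  [0,0,0,0,0,1.2,-1],
  [0,0,0,0,0,1.4,-1],
  [0,0,0,0,0,1.2,-1],
  [0,0,0,0,0,1.1,-1],
  [0,0,0,0,0,0.7,-1],
  [0,0,0,0,0,0.4,-1],
  [0,0,0,0,0,0,-1],
  [0,0,0,0,0,0,-1],
])

```text
time: 29.85
position: [0.6672, -0.0462, 0.0304]
tool_rot: [3.142, -0.001, -0.001]
wrist_force: [0.3, 0.4, -1.5]
finger_gap: 0.0359
```

```bash
python3 -c "
from look import *
look('s12',.012,(-.0112,))"
```

```text
29.85 [ 0.66722543 -0.04618701  0.03043276] [ 3.14151635e+00 -7.38053348e-04 -1.22964396e-03] [ 0.26448537  0.36320354 -1.52085396] 0.03594193066462176
```

View pics/s12.png

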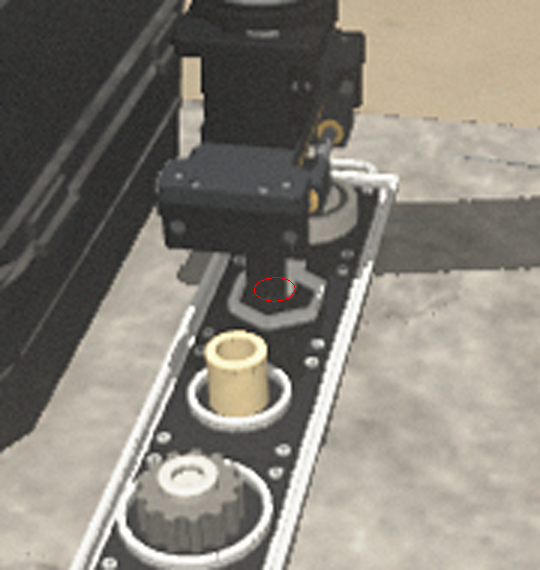

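Emit:
drive_tool([
  [0,0,0,0,0,0.3,-1],
  [0,0,0,0,0,0.3,-1],
  [0,0,0,0,0,0.2,-1],
  [0,0,0,0,0,0,-1],
  [0,0,0,0,0,0,-1],
])

```text
time: 30.4
position: [0.6669, -0.0462, 0.0223]
tool_rot: [3.141, -0.0, -0.001]
wrist_force: [-1.1, -0.1, 1.8]
finger_gap: 0.0361
```

Emit:
drive_tool([
  [0,0,0,0,0,0,0],
  [0,0,0,0,0,0,0.2],
  [0,0,0,0,0,0,0.2],
  [0,0,0,0,0,0,0.2],
  [0,0,0,0,0,-0.5,0.2],
  [0,0,0,0,0,-1.5,0.2],
  [0,0,0,0,0,-2,0.2],
  [0,0,0,0,0,-2,0.2],
  [0,0,0,0,0,-3,0.2],
  [0,0,0,0,0,-3,0.2],
  [0,0,0,-1,2,-2,0.2],
  [0,0,0,-2,3,-1,0.2],
  [0,0,0,-2,3,0,0.2],
  [0,0,0,-2,3.5,0,0.2],
  [0,0,0,-2,3.5,0,0.2],
  [0,0,0,-2,3.5,0,0.2],
  [0,0,0,-2,3,0,0.2],
  [0,0,0,-1,2,0,0.2],
  [0,0,0,0,0,0,0.2],
  [0,0,0,0,0,0,0.2],
])

```text
time: 32.4
position: [0.5271, -0.2807, 0.1732]
tool_rot: [3.141, -0.002, -0.002]
wrist_force: [-0.4, 0.4, -0.3]
finger_gap: 0.0523
```

```bash
python3 -c "
from look import *
print(r.sense()['time'],r.sense()['position'])
a=r.snapshot('side');cv2.imwrite('pics/s13.png',cv2.resize(a['pixels'][170:400,180:420],None,fx=2.5,fy=2.5,interpolation=cv2.INTER_CUBIC))
b=r.snapshot('top')['pixels'];cv2.imwrite('pics/t13.png',cv2.resize(b[130:320,140:490],None,fx=2.2,fy=2.2,interpolation=cv2.INTER_CUBIC))
"
```

```text
32.4 [ 0.52709409 -0.28072507  0.17322142]
```

View pics/s13.png

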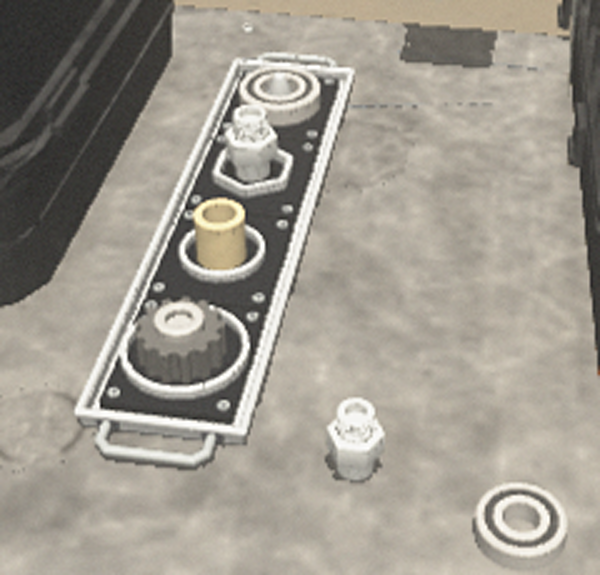

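View pics/t13.png

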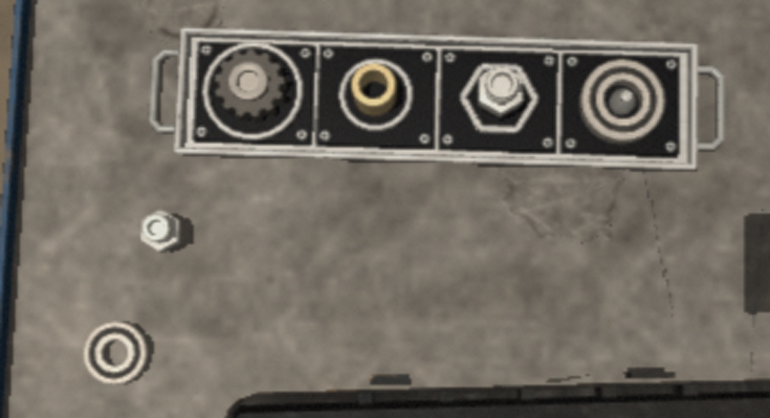

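```bash
python3 - <<'E'
from h import *
np.set_printoptions(precision=4,suppress=True)
for k,(t,s) in dict(nip=((501,82),(250,114)),bush=((374,87),(219,214)),gear=((248,80),(178,318)),bear=((622,101),(281,88))).items():
    print(k,tri((140+t[0]/2.2,130+t[1]/2.2),(180+s[0]/2.5,170+s[1]/2.5)))
E
```

```text
nip [ 0.6668 -0.045   0.061 ]
bush [0.6664 0.0475 0.0442]
gear [0.6697 0.1413 0.039 ]
bear [ 0.6641 -0.1383  0.0254]
```

The heights of the four tops fit seated parts: expected 61, 45, 40 and 27 mm, measured 61, 44, 39 and 25 mm. I'm handing the job in.

```bash
python3 -c "
from station import r
print(r.sign_off(), r.sense()['time'])"
```

```text
the job is handed in; nothing more can be done
the job is handed in; nothing more can be done
```

The pump repair kit is made up: the bearing, gear, bush and nipple were placed in that order, each in its own nest. The job was handed in at about 32 s of the 88 s allowed. The arm was clear of everything, and no verdict came back.

- **Seating:** in the last pictures from both cameras all four parts stand upright inside their rims, with the bearing round its post. Measured top heights were 61, 44, 39 and 25 mm for the nipple, bush, gear and bearing. Seated parts should give 61, 45, 40 and 27 mm, and each part was within about 2 mm of its nest centre.
- **Look-alikes:** the smaller bearing and the smaller nipple were not touched and show at their starting places.
- **Readings that disagreed:** the jaws closed to 36 mm on the nipple where I expected 32 mm on its flats, so they may have held it on corners. It still lifted, travelled and stood upright. The jaws read about 31 mm on the 32 mm bush and 50 mm on the 52 mm gear, which I took as small offsets. None of these affected the result.
- **Forces:** the highest wrist force in the move reports was about 5 N.

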